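Roller up the ramp jig to its stop

ROBOT

A 6-joint arm with a two-finger parallel gripper is mounted at the origin on the work surface. World frame = base frame: x ahead of the robot, y to its left, z up, the work surface at z = 0. Lengths are in m, angles in rad, forces in N, time in s.
With the tool pointing down it reaches from about 0.25 to 0.775 m from the base axis. Payload 4 kg.
Tool frame: the origin (TCP) lies midway between the tips of the shut fingers; the grasp point (between the pads) lies 19 mm behind it; z points along the fingers, y is the line along which they close (so a half turn about z gives the same grasp; the last joint's range is limited). The gripper opens to 94 mm and grips with 3 to 60 N. Pads are 16 mm wide; open, the fingers measure 119 mm over their backs; the gripper's body (75 mm by 177 mm) begins 78 mm behind the grasp point.
Start: joints at [1.115, 0.087, 1.371, -0, 1.684, -0.103], TCP at [0.19, 0.516, 0.206] pointing down, gripper open.
Joint ranges: [-3.1, 3.1], [-0.76, 2.03], [0.27, 2.55], [-1.08, 4.22], [0.17, 2.65], [-2.57, 2.57]. Speed limits (rad/s): [2.79, 2.79, 3.14, 3.14, 3.14, 3.14].

INTERFACE

Orientations are given as [roll, pitch, yaw] about the fixed x, y, z axes, in that order (R = Rz(yaw) Ry(pitch) Rx(roll)).
In Python, from bench import get_obs, snapshot, close_job gives the robot as it stands. The module is installed in compiled form; this text tells all that it offers.
- The arm moves only by the tool drive_tool, never from a script. Its argument "commands" is a list of rows, each a list of 6 numbers: the shift along the tool's x, y, z in units of 0.04 m (1.0 is 0.04 m), then the turn, a rotation vector about the tool's x, y, z in units of 0.1 rad (1.0 is 0.1 rad). In form: [[dx, dy, dz, wx, wy, wz], ...]. A call has 1 to 20 rows; each row shifts and turns the commanded pose from where the row before left it, along the tool's axes as they then stand; what a row does not reach is not made up. A row lasts 1/8 s, in which the tool goes at most 62.5 mm and 10.7 degrees, less where a joint would pass 70% of its speed; a pose out of reach is approached as far as the arm can. A call with a number of a shift or a turn outside -1 to 1 is refused whole. A call with a gripper value outside its range is refused whole. "gripper" is the closure, from 0 (fully open) to 1 (shut), set as the call begins (left out, the last holds). The fingers move at their own pace and stop on an object; the grip force is fixed at half the most. Time passes only in rows, so rows that do not move let the fingers close. It gives the time, the measured TCP pose, the force, the opening and the grip force at its end, in the units of the state.
- get_obs(): the state, without advancing time (a new reading comes with each control period).
- snapshot(name): name is "side" or "top" or "wrist"; returns a dict with "image" (400x640x3 uint8, blue, green, red), "range_z" (400x640 float32, m along the optical axis (not along the pixel's ray), 0 where there is no reading), "fx", "fy", "cx", "cy" (pixels), "rvec" (rotation vector, rad) and "tvec" (3), from world to camera coordinates, as OpenCV has them. Camera axes: x right, y down, z forward; pixel columns grow to the right and rows downward; lengths in m; the calibration is good to about 2 mm. A picture is of the moment at which its call begins.
- close_job(): hands the job in; it is judged then, once.
The state is a dict: "time": time; "joint_positions": joint angles; "qvel": joint speeds; "joint_torque": joint torques, N m; "tool_pos": TCP position; "ee_rot": TCP orientation; "wrist_force": force on the tool from outside, world axes, zero at the start; "wrist_torque": the same for the moment, N m; "width": finger opening in m; "finger_force": force on a finger pad.
Only numpy, scipy, OpenCV 4.12 (cv2) and the standard library are available. Lean on these libraries where they do the work, as an engineer would, in place of code of your own. Each camera call takes 0.05 s, during which the arm holds its last target. There are 200 camera calls.

TASK

Push the aluminium roller with your fingertips up the plywood ramp until it lies square against the red stop, and finish while still holding it there with the fingers so that it can be marked. It has to stay on the ramp, in touch with the fingers on the way: do not knock it up, let it run back down or lift it. Leave everything else on the table where it is.

Things in the scene. Friction and masses are not known exactly. Their poses are not given: they have to be found in the camera images.
- roller: aluminium roller with a blue band near each end, 50 mm diameter, 110 mm long, 0.3 kg. Origin at its very centre; y is its axis, level across the ramp; x and z turn as it rolls. Starts at the ramp's foot, held by a low sill; let go on the slope it rolls back to the sill. Pushed at axis height it rolls, its polished surface slipping on the finger: the push takes only 1 to 2 N.
- jig: fixed birch plywood ramp jig, base 270 x 150 x 6 mm flat on the table. Origin at the centre of its underside; x points level in the uphill direction (turned differently every time), y across the ramp to the left looking uphill, z up.
- deck: the jig's sloping top, 262 mm long, rising at 9 degrees (0.157 rad). Origin mid upper surface, 32 mm straight above the jig's; x up the slope, y across, z out of it. Side rails stand 10 mm above it, inner faces at y = +-59 mm, 9 mm thick; open above. Dark sill at x = -99 to -89 mm, 4 mm high; the roller resting on it has its centre at x = -75, z = 25 mm.
- stop: red upright stop across the upper ramp, fixed, but at a different place along it every time. 18 mm thick (x), 116 wide (y), top 88 mm above the table (about 45 above the deck), with two 8 mm steel knobs on top. Origin at the centre of its underside, at table height; axes as the jig's. Its face is at x = -9 mm: the roller at the stop has its centre at x = -34 mm.
- block_a: grey sanding block 95 x 60 x 28 mm lying beside the left rail; origin at the centre of its underside. To be left alone.
- knife: red and black closed utility knife, about 145 x 20 x 14 mm, lying beside the right rail; origin at the underside near its middle. To be left alone.
- block_b: second grey sanding block, 95 x 60 x 28 mm, away to one side; origin at the centre of its underside. To be left alone.
- glue: white glue bottle with orange cap, 56 mm diameter, 150 mm tall, upright; origin at the centre of its underside. To be left alone.
- mallet: mallet lying on the table: black rubber head 64 mm diameter, 100 mm long, wooden handle 250 mm long towards its -x; origin on the table under the head. To be left alone.
- holder: assembled birch plywood holder, an upright open box 130 x 160 x 190 mm; origin at the centre of its underside. To be left alone.
Things that resemble listed ones, but are neither listed nor needed, are in the scene too. Leave any purple look-alike of the roller alone.

How it is judged:
On the way:
1. the roller has been pushed half way up the ramp (x of roller in the frame of deck between -0.02 and 0.03 m).
At the end, for the whole second after the job is handed in: The roller lies on the deck against the red stop (gap under 3 mm, within 0.05 rad of square), at rest, with the fingers still touching it and holding it there (more than 0.1 N) (x of roller in the frame of stop between -0.037 and -0.031 m and angle between the y axis of roller and the y axis of stop, either way round below 0.05 rad and z of roller in the frame of deck between 0.021 and 0.029 m and y of roller in the frame of deck between -0.012 and 0.012 m and contact force between the fingers and roller above 0.1 N and linear speed of roller below 0.01 m/s); the arm keeps its last pose, push and grip.
It fails at once if the roller is lifted off the ramp (its axis more than 33 mm above the deck) (z of roller in the frame of deck above 0.033 m).
It fails at once if the roller runs free on the ramp (faster than 0.2 m/s with neither fingers nor arm touching it): knocked up or rolling back (linear speed of roller above 0.2 m/s and contact force between each of the fingers, the arm and roller below 0.01 N).
It fails at once if another thing on the table is moved by more than 15 mm (distance of any of block_a, block_b, knife, glue, mallet, holder from where it was at the start of the episode above 0.015 m).
It also fails if it takes over 35 s, if anything falls off the work surface, if the arm or the gripper's body presses on something with over 40 N, if the wrist force passes 120 N, or if a joint passes its speed limit or range.

## Working session

There is one attempt and no reset: what is moved stays moved. The work goes in short steps, Python scripts to look and compute and a tool call to move; the robot and the scene stay as the last step left them, time stands still between calls to the robot, and variables do not carry over. Pictures are saved under pics/ and viewed, at most 10 in all, crops included, and the job is handed in when it is done.

Besides the shell and the picture viewer there is one more tool, called after ">>>" as name(argument=value, ...) on one line, values as JSON. drive_tool: Moves the arm, as the interface text tells. Its arguments: {"type":"object","properties":{"commands":{"type":"array"},"gripper":{"type":"number"}},"required":["commands"]}

```bash
mkdir -p pics
cat > h.py <<'E'
import numpy as np,cv2,pickle
from bench import get_obs,snapshot
def cam(s):
    R=cv2.Rodrigues(np.array(s['rvec'],float))[0];return R,np.array(s['tvec'],float).ravel()
def cloud(s):
    R,t=cam(s);z=s['range_z'];v,u=np.mgrid[:400,:640]
    P=np.stack([(u-s['cx'])/s['fx']*z,(v-s['cy'])/s['fy']*z,z],-1)
    return (P-t)@R
def ray(s,u,v,h):
    R,t=cam(s);d=R.T@np.array([(u-s['cx'])/s['fx'],(v-s['cy'])/s['fy'],1]);c=-R.T@t
    return c+d*(h-c[2])/d[2]
E
python3 - <<'E'
from h import *
for n in('top','side'):
    s=snapshot(n);pickle.dump(s,open(n+'.pkl','wb'));cv2.imwrite(f'pics/{n}0.png',s['image'])
o=get_obs();print(o)
E
```

```text
{'time': 0.1, 'joint_positions': array([ 1.11491706e+00,  8.78801747e-02,  1.37209123e+00, -2.74929739e-05,
        1.68361022e+00, -1.03087867e-01]), 'qvel': array([ 0.00091969, -0.00244429, -0.00341801,  0.00102685,  0.00140432,
       -0.00133541]), 'joint_torque': array([ 2.78518441e-03, -3.41250765e+01, -3.03302801e+01,  7.19676423e-02,
        3.03796912e-02, -8.49148660e-05]), 'tool_pos': array([0.18982231, 0.51567514, 0.20442776]), 'ee_rot': array([-3.13961142e+00, -1.77497379e-04,  2.78879801e+00]), 'wrist_force': array([-1.05659755,  0.13732141,  0.45505728]), 'wrist_torque': array([-0.07788848,  0.02624185,  0.00549027]), 'finger_force': 0.0, 'width': 0.09379138273082724}
```

View pics/top0.png

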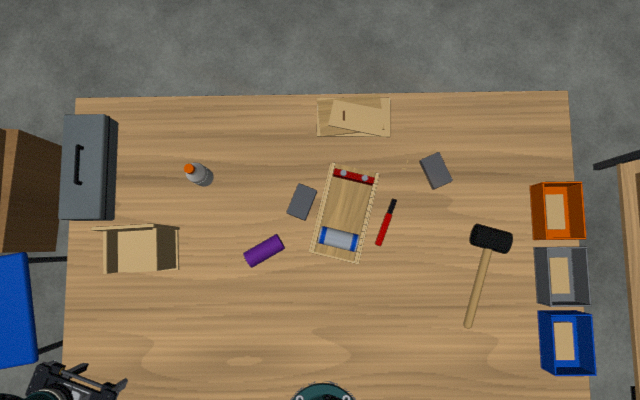

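View pics/side0.png

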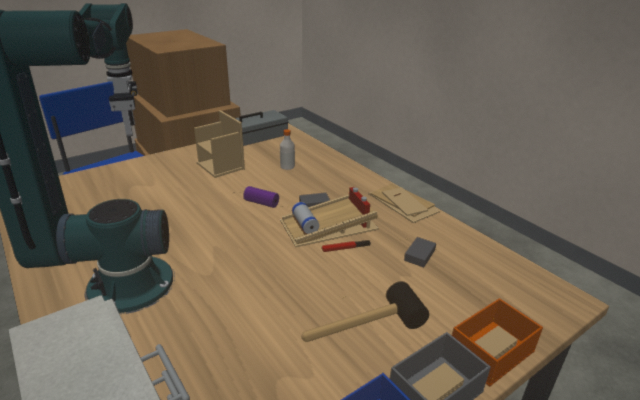

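The roller candidates in the top view are the silver one with blue bands at (339,238), on the ramp, and the purple look-alike at (264,250), on the table. I choose the one on the ramp. The red stop is at (355,177), and the red knife at (386,222) is a separate object. Next I measure and check one close crop.

Run:
```python
from h import *
s=pickle.load(open('top.pkl','rb'));im=s['image'];hsv=cv2.cvtColor(im,cv2.COLOR_BGR2HSV)
box=np.zeros((400,640),np.uint8);box[155:270,305:382]=1
H,S,V=cv2.split(hsv)
blue=((abs(H.astype(int)-112)<12)&(S>120)&(box>0)).astype(np.uint8)
n,l,st,c=cv2.connectedComponentsWithStats(blue)
print('blue',st[1:,4],c[1:])
red=(((H<8)|(H>172))&(S>140)&(box>0)).astype(np.uint8)
n,l,st,c=cv2.connectedComponentsWithStats(red);print('red',st[1:],c[1:])
P=cloud(s)
m=red.astype(bool)&(abs(P[...,2]-.088)<.006);q=P[m];print('stoptop',m.sum(),q.mean(0))
r=cv2.minAreaRect((q[:,:2]*1000).astype(np.float32));print(r)
# silver+blue roller: pts above deck region
X=P[box>0];
mm=np.zeros((400,640),bool);mm[222:256,312:366]=1
t=P[mm&(P[...,2]>.055)];print(len(t),t.mean(0),t[:,2].max());print(cv2.minAreaRect((t[:,:2]*1000).astype(np.float32)))
# jig footprint: base plate
for lo in (.003,.012):
  j=P[(box>0)&(P[...,2]>lo)];print(lo,cv2.minAreaRect((j[:,:2]*1000).astype(np.float32)))
print('purple',P[250,264],'blockA',P[201,301],'knife',P[222,386])
cr=cv2.resize(im[150:270,270:410],None,fx=5,fy=5,interpolation=cv2.INTER_CUBIC);cv2.imwrite('pics/crop1.png',cr)
```

```text
blue [81 82] [[322.64197531 234.75308642]
 [353.51219512 242.09756098]]
red [[333 169  42  16 246]
 [375 226   7  20  79]] [[353.53252033 176.61788618]
 [379.06329114 237.78481013]]
stoptop 198 [ 0.67895235 -0.09207041  0.08776375]
((679.8084716796875, -91.83602905273438), (113.04373168945312, 18.52444839477539), 75.96125030517578)
648 [ 0.50760531 -0.04684964  0.07335484] 1.2359282870118
((505.3163757324219, -46.249412536621094), (109.77843475341797, 53.210662841796875), 75.57482147216797)
0.003 ((588.6067504882812, -65.52208709716797), (226.05665588378906, 336.57550048828125), 89.36461639404297)
0.012 ((582.4752807617188, -64.14075469970703), (220.26759338378906, 282.6416320800781), 89.52671813964844)
purple [0.47805018 0.16069106 0.05096595] blockA [0.61705594 0.056816   0.03282186] knife [ 0.55444873 -0.18838997  0.01548514]
```

View pics/crop1.png

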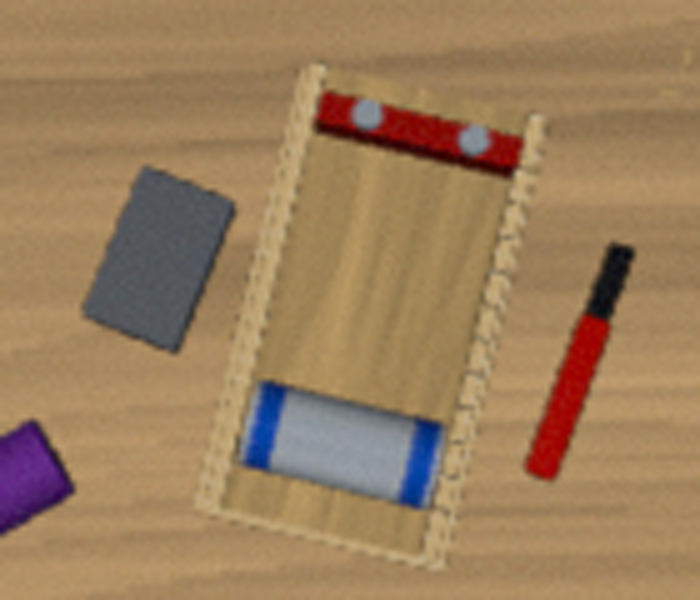

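The crop shows the silver roller with blue bands at crop pixel (345,445), low on the ramp. The red stop is at (420,130) and the rails are clear. I'll tilt the tool square to the slope with tool x pointing downhill. The fingers go behind the roller, tips about 14 mm above the deck, and the push is then purely along tool −x.

```bash
cat >> h.py <<'E'
from scipy.spatial.transform import Rotation as Ro
# jig frame estimate
PSI=np.radians(-14.3); ROL=np.array([.5055,-.0465,.045]); STOP=np.array([.6795,-.092,0])
u=np.array([np.cos(PSI),np.sin(PSI),0]);a=np.radians(9)
dx=u*np.cos(a)+np.array([0,0,np.sin(a)]);dy=np.array([-u[1],u[0],0]);dz=np.cross(dx,dy)
D=ROL+.075*dx-.025*dz   # deck origin
Rt=np.stack([-dx,dy,-dz],1)
def deck(p):return np.stack([dx,dy,dz])@(np.asarray(p)-D)
def delta(td):
    o=get_obs();R=Ro.from_euler('xyz',o['ee_rot']).as_matrix();p=D+td[0]*dx+td[1]*dy+td[2]*dz
    rv=Ro.from_matrix(R.T@Rt).as_rotvec()
    print('t',o['time'],'deck pos',deck(o['tool_pos']).round(4),'F',o['wrist_force'].round(2),'w',o['width'],'ff',o['finger_force'])
    print('rot units',(rv/.1).round(2),'shift units in target frame',(Rt.T@(p-o['tool_pos'])/.04).round(2),'target',p.round(3))
E
python3 - <<'E'
from h import *
print('D',D)
for n in('top',):
    s=pickle.load(open(n+'.pkl','rb'))
    A,B=ray(s,322.64,234.75,.045),ray(s,353.51,242.1,.045);print(A,B,(A+B)/2,np.degrees(np.arctan2(*(A-B)[:2][::-1]))-90)
    print(ray(s,353.5,176.1,.088))
print('stop in deck',deck(STOP+[0,0,.05]),'roller final deck', deck(STOP-.034*u+[0,0,.065]))
delta([-.120,0,.075])
E
```

```text
D [ 0.5810711  -0.06576283  0.03204038]
[ 0.51895966 -0.00445216  0.045     ] [ 0.49725608 -0.09121082  0.045     ] [ 0.50810787 -0.04783149  0.045     ] -14.044893265639985
[ 0.67831572 -0.09198833  0.088     ]
stop in deck [ 0.10341515 -0.00111239  0.00180414] roller final deck [ 0.07218026 -0.00111239  0.02193824]
t 0.1 deck pos [-0.4893  0.4668  0.252 ] F [-1.06  0.14  0.46] w 0.09379138273082724 ff 0.0
rot units [-0.1  -1.57 -1.03] shift units in target frame [ -9.23 -11.67   4.43] target [ 0.455 -0.034  0.087]
```

>>> drive_tool(commands=[[0,0,0,-0.05,-0.8,-0.5],[0,0,0,-0.05,-0.8,-0.5],[-0.66,-0.83,0,0,0,0],[-0.66,-0.83,0,0,0,0],[-0.66,-0.83,0,0,0,0],[-0.66,-0.83,0,0,0,0],[-0.66,-0.83,0,0,0,0],[-0.66,-0.83,0,0,0,0],[-0.66,-0.83,0,0,0,0],[-0.66,-0.83,0,0,0,0],[-0.66,-0.83,0,0,0,0],[-0.66,-0.83,0,0,0,0],[-0.66,-0.83,0,0,0,0],[-0.66,-0.83,0,0,0,0],[-0.66,-0.83,0,0,0,0],[-0.66,-0.83,0,0,0,0],[0,0,0,0,0,0],[0,0,0,0,0,0]], gripper=0.45)

```text
time: 2.35
tool_pos: [0.4268, -0.0248, 0.263]
ee_rot: [3.139, 0.159, 2.889]
wrist_force: [0.1, -0.1, 0.8]
width: 0.0515
finger_force: 0.0
```

Run:
```python
from h import *
delta([-.120,0,.075])
s=snapshot('wrist');pickle.dump(s,open('wrist.pkl','wb'));cv2.imwrite('pics/w1.png',s['image'])
```

```text
t 2.35 deck pos [-0.1215  0.0016  0.2531] F [ 0.08 -0.12  0.77] w 0.05149913370599696 ff 0.0
rot units [ 0.02  0.02 -0.03] shift units in target frame [-0.04 -0.04  4.45] target [ 0.455 -0.034  0.087]
```

View pics/w1.png

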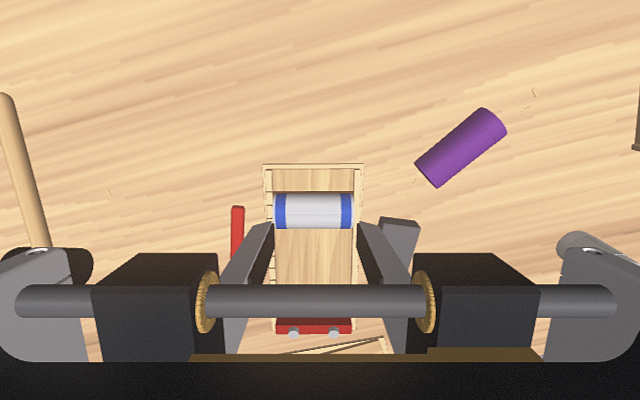

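The wrist view shows the roller at (313,211), the stop at (313,328), and the rails square to the image. I'll refine the poses from this depth.

Run:
```python
from h import *
from scipy.optimize import least_squares
s=pickle.load(open('wrist.pkl','rb'));P=cloud(s);im=s['image'];H,S,V=cv2.split(cv2.cvtColor(im,cv2.COLOR_BGR2HSV))
Q=(P-D)@np.stack([dx,dy,dz],1)
w=np.zeros((400,640),bool);w[185:235,265:362]=1
m=w&(Q[...,2]>.03)&(Q[...,2]<.06);q=Q[m]
f=lambda p:np.hypot(q[:,0]-p[0]-p[2]*q[:,1],q[:,2]-p[1]-p[3]*q[:,1])-.025
r=least_squares(f,[-.075,.025,0,0],loss='soft_l1',f_scale=.001);print('roller deck',len(q),r.x.round(4),q[:,1].min(),q[:,1].max())
b=w&(abs(H.astype(int)-112)<12)&(S>120);print('blue y',Q[b][:,1].mean())
ds=np.zeros_like(w);ds[240:315,285:340]=1
d=ds&(abs(Q[...,2])<.008);print('deck z',np.median(Q[d],0))
rs=np.zeros_like(w);rs[300:345,265:360]=1;rm=rs&((H<8)|(H>172))&(S>140);t=P[rm&(P[...,2]>.07)];print('stop',len(t),t.mean(0),cv2.minAreaRect((t[:,:2]*1000).astype(np.float32)))
print('rotated stop deck x: face',np.percentile((t-D)@u,[2,50,98]))
```

```text
roller deck 2697 [-0.0714  0.0236  0.0005 -0.0003] -0.05634046972719442 0.05369627890873663
blue y -0.0003572455287226762
deck z [ 0.01853065 -0.00263174 -0.00116202]
stop 1014 [ 0.67332964 -0.09025314  0.08630087] ((511.8399658203125, -48.10276794433594), (113.82830810546875, 365.9584655761719), 75.44037628173828)
rotated stop deck x: face [0.09360342 0.0957732  0.11064798]
```

The roller sits 3 mm further uphill than I estimated and is square within 0.5 mrad. Next I go down behind it.

>>> drive_tool(commands=[[0,-0.04,0.7,0,0,0],[0,0,0.7,0,0,0],[0,0,0.7,0,0,0],[0,0,0.7,0,0,0],[0,0,0.7,0,0,0],[0,0,0.7,0,0,0],[0,0,0.5,0,0,0],[0,0,0.5,0,0,0],[0,0,0.4,0,0,0],[0,0,0.3,0,0,0],[0,0,0.1,0,0,0],[0,0,0,0,0,0],[0,0,0,0,0,0]])

```text
time: 4.03
tool_pos: [0.4646, -0.0359, 0.0274]
ee_rot: [3.139, 0.162, 2.889]
wrist_force: [-0.3, 0.4, 0.2]
width: 0.0516
finger_force: 0.0
```

Run:
```python
from h import *
delta([-.1045,0,.012])
```

```text
t 4.025 deck pos [-1.195e-01  1.000e-04  1.420e-02] F [-0.25  0.43  0.18] w 0.05159514383450732 ff 0.0
rot units [ 0.02  0.05 -0.03] shift units in target frame [-0.37 -0.    0.05] target [ 0.479 -0.04   0.028]
```

>>> drive_tool(commands=[[-0.06,0,0,0,0,0],[-0.06,0,0,0,0,0],[-0.06,0,0,0,0,0],[-0.05,0,0,0,0,0],[-0.05,0,0,0,0,0],[-0.05,0,0,0,0,0],[-0.05,0,0,0,0,0],[-0.05,0,0,0,0,0],[-0.06,0,0,0,0,0],[-0.08,0,0,0,0,0],[-0.1,0,0,0,0,0],[-0.1,0,0,0,0,0],[-0.1,0,0,0,0,0],[-0.1,0,0,0,0,0],[-0.1,0,0,0,0,0],[-0.1,0,0,0,0,0],[-0.1,0,0,0,0,0],[-0.1,0,0,0,0,0],[-0.08,0,0,0,0,0],[-0.05,0,0,0,0,0]])

```text
time: 6.52
tool_pos: [0.5216, -0.0507, 0.0362]
ee_rot: [3.14, 0.16, 2.889]
wrist_force: [-0.9, 0.1, -0.0]
width: 0.0517
finger_force: 0.5
```

```bash
cat > c.py <<'E'
from h import *
import sys
delta([.04,0,.014])
s=snapshot('wrist');cv2.imwrite(f'pics/{sys.argv[1]}.png',s['image'])
P=cloud(s);H,S,V=cv2.split(cv2.cvtColor(s['image'],cv2.COLOR_BGR2HSV))
Q=(P-D)@np.stack([dx,dy,dz],1)
b=(abs(H.astype(int)-112)<12)&(S>120)&(abs(Q[...,1])<.07)&(Q[...,2]>0)&(Q[...,2]<.06)
for sg in(-1,1):
    q=Q[b&(Q[...,1]*sg>0)]
    if len(q):print('band',sg,len(q),q.mean(0).round(4),q.max(0).round(4))
E
python3 c.py w2
```

```text
t 6.525 deck pos [-0.0599 -0.      0.0137] F [-0.89  0.15 -0.02] w 0.05174327729845033 ff 0.48670126183424145
rot units [ 0.02  0.03 -0.03] shift units in target frame [-2.5   0.   -0.01] target [ 0.617 -0.075  0.052]
band -1 37 [-0.0142 -0.04    0.0438] [-0.0073 -0.0381  0.048 ]
band 1 73 [-0.015   0.0379  0.0462] [-0.0088  0.0413  0.0494]
```

View pics/w2.png

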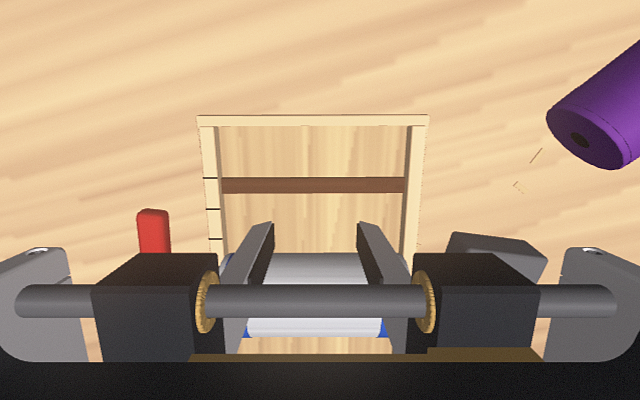

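The wrist view shows the roller at (315,290), uphill of the sill at (315,185) and against both fingers. I'll keep pushing.

>>> drive_tool(commands=[[-0.06,0,0,0,0,0],[-0.08,0,0,0,0,0],[-0.1,0,0,0,0,0],[-0.12,0,0,0,0,0],[-0.12,0,0,0,0,0],[-0.12,0,0,0,0,0],[-0.12,0,0,0,0,0],[-0.12,0,0,0,0,0],[-0.12,0,0,0,0,0],[-0.12,0,0,0,0,0],[-0.12,0,0,0,0,0],[-0.12,0,0,0,0,0],[-0.12,0,0,0,0,0],[-0.12,0,0,0,0,0],[-0.12,0,0,0,0,0],[-0.12,0,0,0,0,0],[-0.12,0,0,0,0,0],[-0.1,0,0,0,0,0],[-0.08,0,0,0,0,0],[-0.05,0,0,0,0,0]])

```text
time: 9.07
tool_pos: [0.6038, -0.0719, 0.0499]
ee_rot: [3.14, 0.16, 2.889]
wrist_force: [-0.5, 0.9, 1.0]
width: 0.0522
finger_force: 0.5
```

```bash
python3 c.py w3
```

```text
t 9.075 deck pos [ 0.026  -0.0003  0.014 ] F [-0.45  0.89  0.99] w 0.05217066883880351 ff 0.48573589883744717
rot units [ 0.02  0.03 -0.03] shift units in target frame [-0.35  0.01 -0.  ] target [ 0.617 -0.075  0.052]
band -1 32 [ 0.0729 -0.0394  0.0453] [ 0.0778 -0.0383  0.0487]
band 1 76 [0.0711 0.0377 0.0461] [0.0777 0.0414 0.0492]
```

>>> drive_tool(commands=[[-0.04,0,0,0,0,0],[-0.04,0,0,0,0,0],[-0.04,0,0,0,0,0],[-0.04,0,0,0,0,0],[-0.04,0,0,0,0,0],[-0.04,0,0,0,0,0],[-0.03,0,0,0,0,0],[-0.02,0,0,0,0,0]])

```text
time: 10.12
tool_pos: [0.6148, -0.0747, 0.0518]
ee_rot: [3.14, 0.16, 2.889]
wrist_force: [-1.3, 0.8, 1.3]
width: 0.0516
finger_force: 0.5
```

>>> drive_tool(commands=[[-0.03,0,0,0,0,0],[-0.03,0,0,0,0,0],[-0.03,0,0,0,0,0],[0,0,0,0,0,0]])

```text
time: 10.62
tool_pos: [0.6173, -0.0754, 0.0519]
ee_rot: [3.14, 0.158, 2.889]
wrist_force: [-3.5, 0.6, 2.6]
width: 0.0516
finger_force: 2.1
```

>>> drive_tool(commands=[[-0.03,0,0,0,0,0],[-0.02,0,0,0,0,0],[0,0,0,0,0,0],[0,0,0,0,0,0]])

```text
time: 11.12
tool_pos: [0.6174, -0.0755, 0.0516]
ee_rot: [3.14, 0.154, 2.889]
wrist_force: [-8.2, 2.0, 4.3]
width: 0.0517
finger_force: 4.1
```

```bash
python3 c.py w4
python3 - <<'E'
from h import *
s=snapshot('top');a=s['image'][150:270,270:410];s2=snapshot('side');b=s2['image'][170:260,250:410]
cv2.imwrite('pics/f.png',np.hstack([cv2.resize(a,(390,334),interpolation=2),cv2.resize(b,(400,334),interpolation=2)]))
E
```

```text
t 11.125 deck pos [ 0.0402 -0.0004  0.0135] F [-8.22  2.03  4.32] w 0.05171630034306319 ff 4.091077633202076
rot units [ 0.01 -0.03 -0.03] shift units in target frame [ 0.    0.01 -0.01] target [ 0.617 -0.075  0.052]
band -1 38 [ 0.0835 -0.0408  0.0434] [ 0.0921 -0.0383  0.048 ]
band 1 78 [0.0858 0.0377 0.0457] [0.0939 0.0414 0.0497]
```

View pics/f.png

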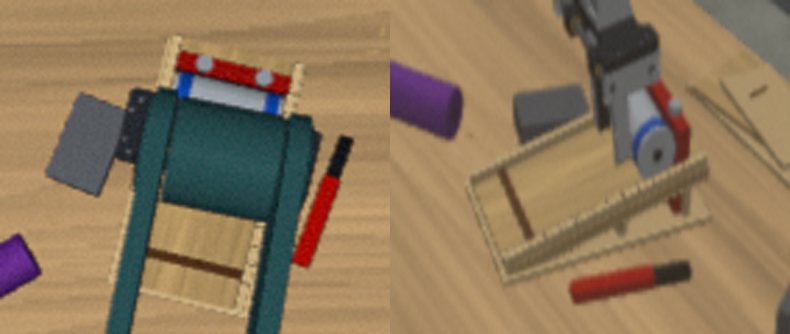

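View pics/w4.png

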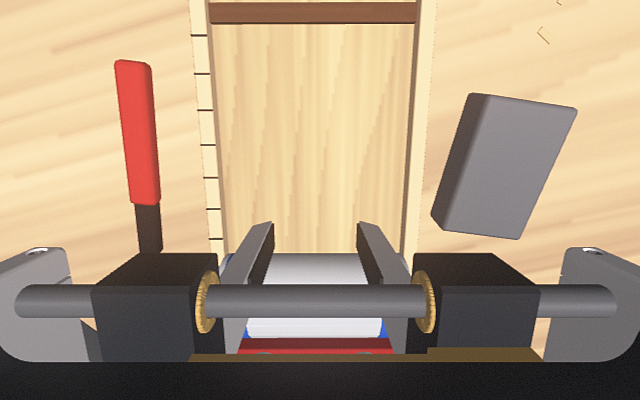

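The pictures show the roller square against the stop, with the red at (315,345) directly behind it in the wrist view. Both fingers are pressing on it with about 8 N, it is at rest, and the neighbouring objects have not moved.

```bash
python3 -c "
from bench import *
print(close_job())"
```

```text
the job is handed in; nothing more can be done
None
```

The roller was pushed up the ramp until it lay square against the red stop, and I handed the job in at about 11 s with both fingers still pressing it there at about 8 N; no verdict was returned.

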